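# Set the throwing gauge's pointer rod to its length mark and hold

### The arm

A 6-joint arm with a two-finger parallel gripper is mounted at the origin on the work surface. World frame = base frame: x ahead of the robot, y to its left, z up, the work surface at z = 0. Lengths are in m, angles in rad, forces in N, time in s.
With the tool pointing down it reaches from about 0.35 to 0.975 m from the base axis. Payload 17.4 kg.
Tool frame: the origin (TCP) lies on the mounting face of the last link; the fingertips stand 173 mm ahead of it and the grasp point (between the pads) lies 155 mm ahead of it (robot.tip_reach is the distance from the TCP to the fingertips, in m); z points along the fingers, y is the line along which they close (so a half turn about z gives the same grasp; the last joint's range is limited). The gripper opens to 85 mm and grips with 20 to 120 N. Pads are 22 mm wide; open, the fingers measure 114 mm over their backs; the gripper's body (76 mm by 85 mm) begins 54 mm behind the grasp point. The pads swing forward as they close: fully open they stand 13 mm farther back than shut.
Start: joints at [1.136, 0.116, 1.442, -0, 1.584, -0.038], TCP at [0.261, 0.623, 0.405] pointing down, gripper open.
Joint ranges: [-2.83, 2.83], [-0.83, 2.19], [0.07, 2.5], [-1.14, 4.28], [0.01, 3], [-2.97, 2.97]. Speed limits (rad/s): [1.89, 1.89, 2.22, 3.14, 3.14, 3.14].

### API

Orientations are given as a unit quaternion [w, x, y, z].
In Python, from rig import robot gives the robot as it stands.
- The arm moves only by the shell command python3 -m creep 'ROWS' [OPENING] [FORCE]. ROWS is text: rows parted by semicolons, each of 4 numbers parted by spaces: the shift along the tool's x, y, z in m, then the turn about the tool's z in degrees. In form: x y z yaw; .... A call has 1 to 5 rows; each row shifts and turns the commanded pose from where the row before left it, along the tool's axes as they then stand; what a row does not reach is not made up. A row lasts 1/10 s, in which the tool goes at most 50 mm and 8.59 degrees, less where a joint would pass 70% of its speed; a pose out of reach is approached as far as the arm can. A call with a gripper value outside its range is refused whole. OPENING is the closure, from 0 (fully open) to 1 (shut), set as the call begins (- or left out, the last holds). The fingers move at their own pace and stop on an object; FORCE is the grip in N (left out, the last holds). Time passes only in rows, so rows that do not move let the fingers close. It gives the time, the measured TCP pose, the force, the opening and the grip force at its end, in the units of the state.
- robot.get_state(): the state, without advancing time (a new reading comes with each control period).
- robot.grab_frame(name): name is "scene" or "top" or "wrist"; returns the picture (384x512x3 uint8, red, green, blue); there is no depth.
- robot.camera_model(name): a dict with "fx", "fy", "cx", "cy" (pixels), "R" (3x3) and "t" (3): a world point X has camera coordinates R X + t. Camera axes: x right, y down, z forward; pixel columns grow to the right and rows downward; lengths in m; the calibration is good to about 2 mm. A picture is of the moment at which its call begins: read the wrist's pose just before it. camera_model takes no time and is no camera call; for the wrist camera it gives the pose at the moment of the call.
- robot.close_job(): hands the job in; it is judged then, once.
The state is a dict: "t": time; "qpos": joint angles; "joint_velocities": joint speeds; "joint_efforts": joint torques, N m; "tool_pos": TCP position; "orientation": TCP orientation; "ft_force": force on the tool from outside, world axes, zero at the start; "torque": the same for the moment, N m; "gripper_width": finger opening in m; "gripper_force": force on a finger pad.
Only numpy, scipy, OpenCV 4.12 (cv2) and the standard library are available. Lean on these libraries where they do the work, as an engineer would, in place of code of your own. Each camera call takes 0.05 s, during which the arm holds its last target. There are 200 camera calls.

### The job

A potter's throwing gauge lies in its setting cradle on the bench. Swing the hinged keeper bar down over the barrel and press its thumb pad until it snaps fully home in its detent, then take the rubber sleeve of the pointer rod and draw the rod straight out against its inner spring until the broad band on the rod has just come wholly out of the barrel's mouth, with the barrel still lying in the cradle. Finish while holding the rod steadily at that mark so the potter can tighten the twist lock: do not let go, and leave the jars, the cup and the gauge stand where they are.

Things in the scene. Friction and masses are not known exactly. Their poses are not given: they have to be found in the camera images.
- cradle: setting cradle fixed to the bench: plywood base 145 x 200 x 12 mm with two wooden V-blocks. Origin on the table under the barrel's axis, below the closed keeper; z up. The gauge lies along the cradle's y, axis 45 mm up, rod pointing to -y. Hinge lugs (68 mm high) at x = +45 mm; slotted catch post (75 mm high, 14 mm in x, 36 mm in y) at x = -35 mm; the rest, gauge aside, is under 46 mm
- barrel: the gauge's barrel, loose in the V-blocks: tube 22 mm across, 156 mm long, black twist lock 28 mm across at the front, a 34 mm flange 70 mm behind the mouth. The shut keeper lies just in front of that flange, and a pull moves the barrel only about 2 mm; with the keeper open a pull drags the barrel forward. Origin on the axis at the mouth, at y = -60 mm in the cradle; +y points back. It may roll
- rod (a joint): how far the pointer rod is drawn out of the barrel (m): 0 = sprung home, as at the start; at 0.060 the broad band (black, 5 mm wide, on the 10 mm steel rod; the thin rings every 10 mm are graduations) has just come wholly out of the mouth; end stop 0.085. The spring pulls back with 3.3 N at 0 and 9.9 N at 0.060, friction 0.3 N
- rod_grip (a point): middle of the rod's black rubber sleeve, on its axis: sleeve 16 mm across and 40 mm long, with a 20 mm collar and a pointed tip in front of it. At home this point is 50 mm in front of the barrel's mouth and 45 mm above the table, clear of the base plate's front edge by 22 mm. It moves with the rod
- keeper (a joint): angle of the keeper bar (rad): 0 = shut, level across the barrel; starts raised, 0.5 to 1.15. It turns about a horizontal pin along the cradle's y and stays where it is left (friction 0.08 N m). From 0.15 to 0.07 rad a sprung roller catch in the post resists and pushes it back up (up to about 5 N on the thumb pad); below 0.06 the catch snaps it home and holds it
- keeper_hinge (a point): middle of the keeper's hinge pin, 60 mm above the table, 45 mm from the barrel's axis on the cradle's +x side; does not move
- keeper_pad (a point): middle of the upper face of the keeper's thumb pad. Steel bar 14 mm wide, 6 mm thick; the pad at its free end is 26 mm wide (cradle's y), 36 mm long. This point is 115 mm from the pin along the bar and 3 mm above the bar's middle plane; shut, it is 63 mm above the table and 70 mm from the barrel's axis on the cradle's -x side. It moves with the bar
- jar_a: bystander: white glaze jar, 84 mm in diameter, 105 mm high; origin at the centre of its underside
- jar_b: bystander: white glaze jar, 72 mm in diameter, 85 mm high; origin at the centre of its underside
- cup: bystander: white cup, 80 mm in diameter, 80 mm high; origin at the centre of its underside
- stand: bystander: the gauge's stand, round foot 110 mm in diameter with a post 186 mm high and an empty clamp; origin at the centre of its underside

How it is judged:
On the way, in this order (a step that is already met when the one before it is completed fails the run):
1. the keeper bar is shut in its detent while the rod is still home (value of joint keeper below 0.03 rad and value of joint rod below 0.01 m), for 0.2 s.
2. the rod is drawn out to its mark (value of joint rod between 0.055 and 0.066 m), for 0.2 s.
At the end, for the whole second after the job is handed in: the rod is held by the fingers, drawn out 55 to 66 mm (60 is the mark), the keeper bar is shut (below 0.03 rad), and the barrel lies still in its V-blocks (mouth within 10 mm along and about 7 mm in height of its place) (all of step 2 and contact force between the fingers and barrel above 2 N and value of joint keeper below 0.03 rad and y of barrel in the frame of cradle between -0.07 and -0.05 m and z of barrel in the frame of cradle between 0.039 and 0.053 m and linear speed of barrel below 0.03 m/s); the arm keeps its last pose, push and grip.
It fails at once if the rod is drawn out while the keeper bar is open (value of joint rod above 0.02 m and value of joint keeper above 0.06 rad).
It fails at once if a jar, the cup or the gauge stand is disturbed (distance of any of jar_a, jar_b, cup, stand from where it was at the start of the episode above 0.03 m).
It also fails if it takes over 48 s, if anything falls off the work surface, if the arm or the gripper's body presses on something with over 40 N, if the wrist force passes 120 N, or if a joint passes its speed limit or range.

## Working session

There is one attempt and no reset: what is moved stays moved. The work goes in short steps, Python scripts to look and compute and a shell command to move; the robot and the scene stay as the last step left them, time stands still between calls to the robot, and variables do not carry over. Pictures are saved under pics/ and viewed, at most 10 in all, crops included, and the job is handed in when it is done.

```bash
mkdir -p pics; python3 - <<'E'
from rig import robot
import cv2,numpy as np
s=robot.get_state(); print({k:np.round(v,3).tolist() for k,v in s.items()}, robot.tip_reach)
for n in("scene","top"):
    f=robot.grab_frame(n); m=robot.camera_model(n); print(n,{k:np.round(v,3).tolist() for k,v in m.items()})
    cv2.imwrite(f"pics/{n}0.png",cv2.resize(f[:,:,::-1],(800,600),interpolation=cv2.INTER_CUBIC))
E
```

```text
{'t': 0.0, 'qpos': [1.136, 0.117, 1.442, 0.0, 1.584, -0.038], 'joint_velocities': [-0.002, -0.0, 0.001, 0.001, -0.001, 0.001], 'joint_efforts': [0.002, -73.199, -63.248, 0.0, 0.006, 0.0], 'tool_pos': [0.261, 0.623, 0.404], 'orientation': [-0.0, 0.197, 0.98, -0.001], 'ft_force': [-0.326, -0.968, -0.361], 'torque': [0.02, -0.018, 0.026], 'gripper_force': 0.0, 'gripper_width': 0.085} 0.1734
scene {'fx': 371.58, 'fy': 371.58, 'cx': 259.365, 'cy': 193.339, 'R': [[0.511, 0.859, 0.005], [0.596, -0.35, -0.722], [-0.619, 0.372, -0.691]], 't': [-0.294, -0.27, 1.381]}
top {'fx': 369.87, 'fy': 369.87, 'cx': 255.067, 'cy': 188.828, 'R': [[-0.016, -1.0, 0.01], [-0.982, 0.014, -0.187], [0.187, -0.013, -0.982]], 't': [0.02, 0.572, 1.198]}
```

View pics/top0.png

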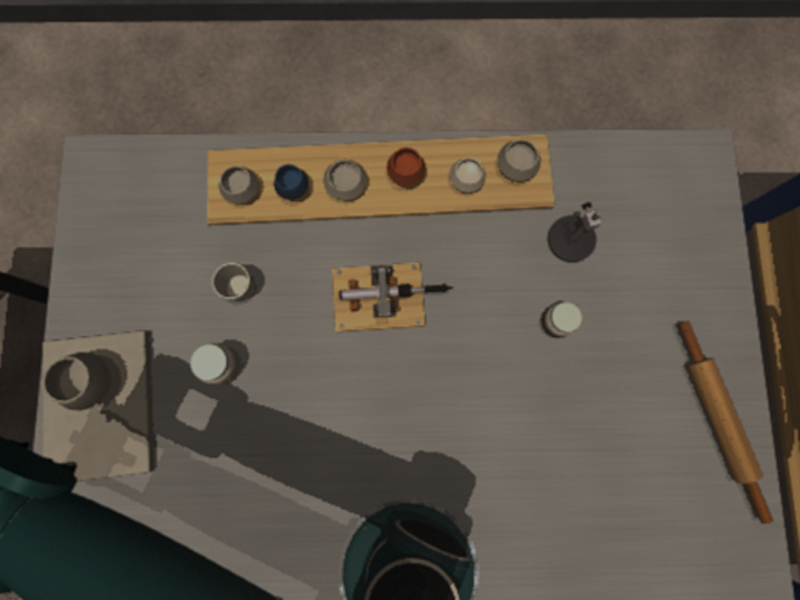

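View pics/scene0.png

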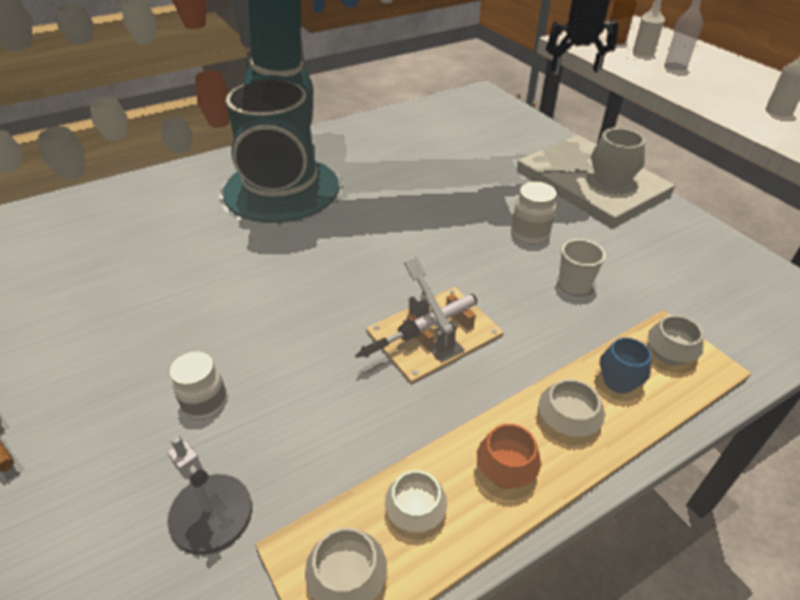

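The top view shows the gauge at about (390,292), with the rod pointing right (world −y). The hinge is on the far side and the pad is raised towards the robot. Next I'll enlarge this area in both views.

```bash
python3 - <<'E'
from rig import robot
import cv2,numpy as np
a=robot.grab_frame("top")[160:220,205:300,::-1]; b=robot.grab_frame("scene")[155:250,220:330,::-1]
a=cv2.resize(a,None,fx=8,fy=8,interpolation=cv2.INTER_CUBIC)
b=cv2.resize(b,None,fx=6,fy=6,interpolation=cv2.INTER_CUBIC)
cv2.imwrite("pics/a.png",cv2.convertScaleAbs(a,alpha=1.4)); cv2.imwrite("pics/b.png",cv2.convertScaleAbs(b,alpha=1.4))
E
```

```text
(no output)
```

View pics/a.png

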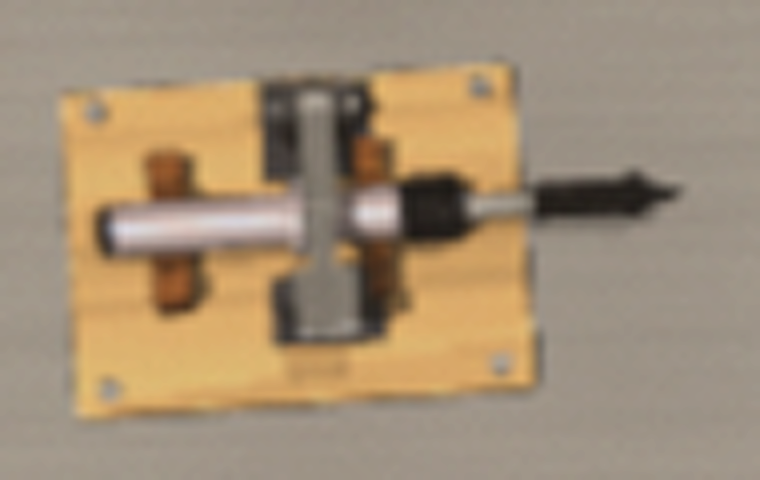

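View pics/b.png

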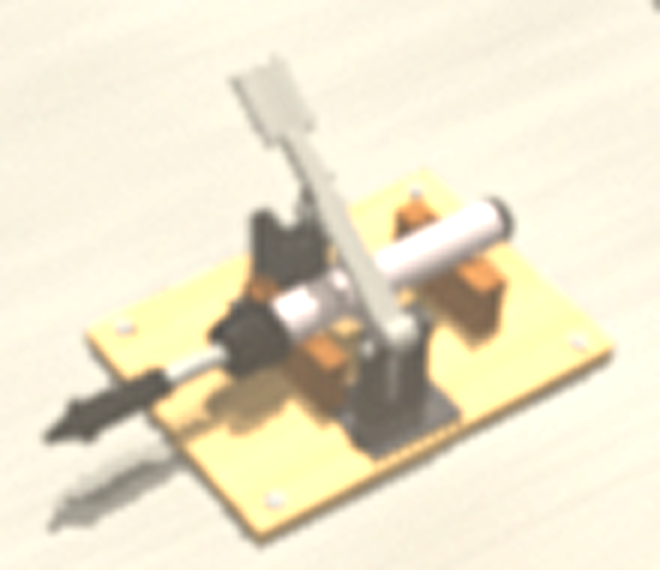

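```bash
cat > fit.py <<'E'
from rig import robot
import numpy as np
from scipy.optimize import least_squares
M={n:robot.camera_model(n) for n in("top","scene")}
def proj(n,P):
    m=M[n]; c=np.array(m["R"])@P+np.array(m["t"]); return np.array([m["fx"]*c[0]/c[2]+m["cx"],m["fy"]*c[1]/c[2]+m["cy"]])
def world(p,P): 
    c,s=np.cos(p[2]),np.sin(p[2]); return np.array([p[0]+c*P[0]-s*P[1],p[1]+s*P[0]+c*P[1],P[2]])
def kp(th,l,y,h=.003):
    return np.array([.045-l*np.cos(th)+h*np.sin(th),y,.060+l*np.sin(th)+h*np.cos(th)])
T=lambda u,v:np.array([u/8+205-.44,v/8+160-.44]); S=lambda u,v:np.array([u/6+220-.42,v/6+155-.42])
def obs(p):
    th,bx=p[3],p[4]; B=lambda x,y:np.array([bx+x*.0725,y,.012])
    return [("top",T(537,200),[0,-.09,.045]),("top",T(103,231),[0,.096,.045]),
    ("top",T(515,65),B(1,-.088)),("top",T(60,92),B(1,.112)),("top",T(539,386),B(-1,-.088)),("top",T(77,416),B(-1,.112)),
    ("top",T(296,334),kp(th,.133,.013)),("top",T(360,333),kp(th,.133,-.013)),
    ("scene",S(232,80),kp(th,.133,-.013)),("scene",S(275,58),kp(th,.133,.013)),("scene",S(270,140),kp(th,.097,-.013)),("scene",S(313,125),kp(th,.097,.013)),
    ("scene",S(165,383),[0,-.09,.045]),("scene",S(505,217),[0,.096,.045]),
    ("scene",S(85,333),B(-1,-.088)),("scene",S(260,540),B(1,-.088)),("scene",S(613,348),B(1,.112))]
def res(p): return np.concatenate([proj(n,world(p,np.array(P)))-u for n,u,P in obs(p)])
if __name__=="__main__":
    r=least_squares(res,[.7,0,0,.9,0],loss="soft_l1"); p=r.x
    print(p.round(4)); print(res(p).reshape(-1,2).round(1).tolist())
    for n,P in dict(pad=kp(p[3],.115,0),padshut=kp(0,.115,0),hinge=np.array([.045,0,.06]),grip=np.array([0,-.11,.045])).items(): print(n,world(p,P).round(4))
E
python3 fit.py
```

```text
[ 0.5833  0.0447  0.0532  0.5682 -0.0018]
[[-0.2, 0.0], [-0.3, -0.2], [-0.0, -0.7], [0.4, -0.4], [0.2, -0.3], [0.2, -0.2], [0.4, 0.2], [0.7, -0.2], [-0.4, -0.4], [0.6, -0.2], [-0.3, 1.5], [0.6, 0.4], [0.0, -0.7], [-0.7, -0.0], [-0.1, -1.0], [-0.1, -1.4], [0.7, -0.8]]
pad [0.533  0.042  0.1244]
padshut [0.5134 0.041  0.063 ]
hinge [0.6282 0.0471 0.06  ]
grip [ 0.5891 -0.0652  0.045 ]
```

```bash
cat > go.py <<'E'
import sys,numpy as np
from rig import robot
from scipy.spatial.transform import Rotation as Ro
from fit import world
p=[.5833,.0447,.0532]
s=robot.get_state(); q=s["orientation"]; R=Ro.from_quat([q[1],q[2],q[3],q[0]])
tcp=np.array(s["tool_pos"])
c=np.cos(p[2]);si=np.sin(p[2]); C=np.array([[c,-si,0],[si,c,0],[0,0,1]])
def tgt(P,reach): # cradle point for tool point reach ahead, tool straight down
    w=world(p,np.array(P)); return w+[0,0,reach]
P=list(map(float,sys.argv[1:4])); reach=float(sys.argv[4])
d=R.inv().apply(tgt(P,reach)-tcp)
y=R.apply([0,1,0]); print("tool delta",d.round(4),"yaw deg to cradle x",np.degrees(np.arctan2(y[1],y[0])-p[2]).round(2))
now=C.T@(tcp+R.apply([0,0,reach])-[p[0],p[1],0]); print("now in cradle",now.round(4),"t",s["t"],"F",np.round(s["ft_force"],1),"w",round(s["gripper_width"],4),"gf",round(s["gripper_force"],1))
E
python3 -m creep '0 0 0 8; 0 0 0 8; 0 0 0 8; 0 0 0 8; 0 0 0 8' 1 30
python3 -m creep '0 0 0 8; 0 0 0 8; 0 0 0 8; 0 0 0 0; 0 0 0 0'
python3 go.py -.068 0 .16 .1734
```

```text
t: 0.7
tool_pos: [0.2609, 0.6226, 0.4045]
orientation: [0.0, 0.523, 0.852, -0.0]
ft_force: [0.3, 0.7, -0.4]
gripper_width: 0.012
gripper_force: 0.0
t: 1.2
tool_pos: [0.2609, 0.6226, 0.4046]
orientation: [0.0, 0.685, 0.728, -0.0]
ft_force: [0.2, 0.2, 0.1]
gripper_width: 0.0001
gripper_force: 0.0
tool delta [-0.596   0.2184  0.0712] yaw deg to cradle x 0.46
now in cradle [-0.2913  0.5942  0.2312] t 1.2 F [0.2 0.2 0.1] w 0.0001 gf 0.0
```

```bash
python3 -m creep '-.042 .0154 0 0; -.042 .0154 0 0; -.042 .0154 0 0; -.042 .0154 0 0; -.042 .0154 0 0' >/dev/null
python3 -m creep '-.042 .0154 0 0; -.042 .0154 0 0; -.042 .0154 0 0; -.042 .0154 0 0; -.042 .0154 0 0' >/dev/null
python3 -m creep '-.042 .0154 0 0; -.042 .0154 0 0; -.042 .0154 0 0; -.042 .0154 0 0; 0 0 0 0' 
python3 go.py -.068 0 .145 .1734
```

```text
t: 2.7
tool_pos: [0.5108, 0.044, 0.4045]
orientation: [0.0, 0.687, 0.727, -0.0]
ft_force: [-0.3, 0.7, 0.5]
gripper_width: -0.0001
gripper_force: 0.0
tool delta [-0.0031  0.0045  0.0861] yaw deg to cradle x 0.2
now in cradle [-0.0725  0.003   0.2311] t 2.7 F [-0.3  0.7  0.5] w -0.0001 gf 0.0
```

```bash
python3 -m creep '-.003 .0045 .02 0; 0 0 .03 0; 0 0 .03 0; 0 0 .01 0; 0 0 .01 0'
python3 -m creep '0 0 .01 0; 0 0 .01 0; 0 0 .01 0; 0 0 .01 0; 0 0 .01 0'
python3 go.py -.068 0 .063 .1734
```

```text
t: 3.2
tool_pos: [0.5142, 0.0454, 0.3047]
orientation: [-0.0, 0.686, 0.728, -0.0]
ft_force: [0.4, 0.2, 1.7]
gripper_width: 0.0002
gripper_force: 0.4
t: 3.7
tool_pos: [0.5143, 0.045, 0.2541]
orientation: [0.0, 0.687, 0.727, 0.0]
ft_force: [0.0, -0.4, 1.0]
gripper_width: -0.0001
gripper_force: 0.2
tool delta [-0.004   0.0009  0.0177] yaw deg to cradle x 0.22
now in cradle [-0.0688  0.004   0.0807] t 3.7 F [ 0.  -0.4  1. ] w -0.0001 gf 0.2
```

```bash
python3 -m creep '-.003 0 .003 0; 0 0 .003 0; 0 0 .003 0; 0 0 .003 0; 0 0 0 0'
python3 -m creep '0 0 .002 0; 0 0 .002 0; 0 0 .001 0; 0 0 .001 0; 0 0 0 0'
python3 go.py -.068 0 .063 .1734
```

```text
t: 4.2
tool_pos: [0.5144, 0.0419, 0.2422]
orientation: [-0.0, 0.687, 0.727, -0.0]
ft_force: [0.7, 0.4, -0.2]
gripper_width: 0.0002
gripper_force: 0.0
t: 4.7
tool_pos: [0.5144, 0.042, 0.2366]
orientation: [-0.0, 0.687, 0.727, -0.0]
ft_force: [-0.0, 0.2, -0.6]
gripper_width: 0.0002
gripper_force: 0.0
tool delta [-0.001   0.0009  0.0002] yaw deg to cradle x 0.22
now in cradle [-0.0689  0.001   0.0632] t 4.7 F [-0.   0.2 -0.6] w 0.0002 gf 0.0
```

```bash
python3 -m creep '0 0 .001 0; 0 0 .001 0; 0 0 0 0'
python3 -m creep '0 0 .001 0; 0 0 .001 0; 0 0 0 0'
python3 go.py -.068 0 .063 .1734
python3 - <<'E'
from rig import robot
import cv2
b=robot.grab_frame("scene")[155:250,220:330,::-1]
cv2.imwrite("pics/c.png",cv2.convertScaleAbs(cv2.resize(b,None,fx=6,fy=6,interpolation=cv2.INTER_CUBIC),alpha=1.4))
E
```

```text
t: 5.0
tool_pos: [0.5146, 0.0421, 0.2362]
orientation: [0.0, 0.687, 0.727, 0.0]
ft_force: [-8.7, -0.8, 16.7]
gripper_width: 0.0001
gripper_force: 8.6
t: 5.3
tool_pos: [0.5147, 0.0421, 0.2359]
orientation: [0.0, 0.687, 0.727, 0.0]
ft_force: [-19.7, -1.2, 36.9]
gripper_width: -0.0001
gripper_force: 18.7
tool delta [-0.001   0.0007 -0.0005] yaw deg to cradle x 0.22
now in cradle [-0.0685  0.001   0.0625] t 5.3 F [-19.7  -1.2  36.9] w -0.0001 gf 18.7
```

View pics/c.png

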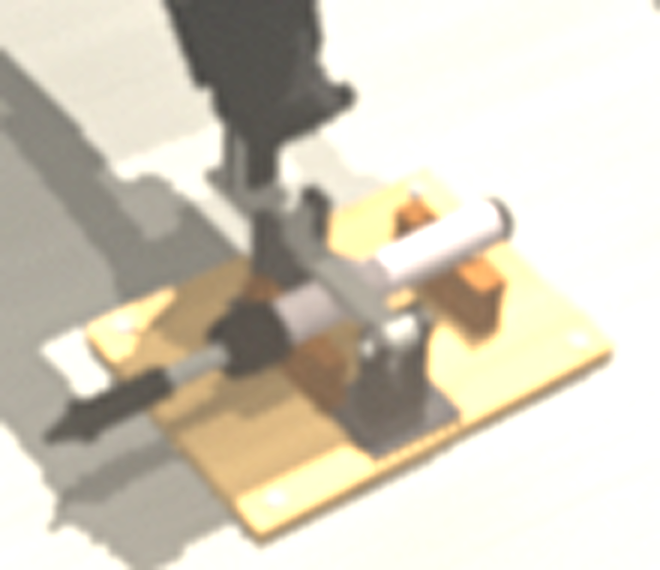

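The bar lies level at about (350,290) and the pad rests on a hard stop at 62.5 mm height, so the keeper is shut. I'll lift off and go to the sleeve.

```bash
python3 -m creep '0 0 -.005 0; 0 0 -.03 0; 0 0 -.045 0; 0 0 0 0' 0.1 40
python3 go.py 0 -.112 .045 .155
```

```text
t: 5.75
tool_pos: [0.5152, 0.0421, 0.3187]
orientation: [0.003, 0.687, 0.727, 0.003]
ft_force: [0.8, -1.0, -0.6]
gripper_width: 0.0579
gripper_force: 0.0
tool delta [-0.1133  0.0668  0.1192] yaw deg to cradle x 0.22
now in cradle [-0.0669  0.001   0.1637] t 5.75 F [ 0.8 -1.  -0.6] w 0.0579 gf 0.0
```

```bash
python3 -m creep '-.038 .022 0 0; -.038 .022 0 0; -.038 .022 0 0; 0 0 0 0; 0 0 0 0'
python3 go.py 0 -.112 .045 .155
```

```text
t: 6.25
tool_pos: [0.587, -0.0686, 0.3122]
orientation: [-0.0, 0.687, 0.726, -0.0]
ft_force: [0.8, 0.5, -0.0]
gripper_width: 0.0775
gripper_force: 0.0
tool delta [0.0013 0.0024 0.1122] yaw deg to cradle x 0.13
now in cradle [-0.0024 -0.1133  0.1572] t 6.25 F [ 0.8  0.5 -0. ] w 0.0775 gf 0.0
```

```bash
python3 -m creep '.001 .0024 .035 0; 0 0 .035 0; 0 0 .03 0; 0 0 .012 0; 0 0 0 0'
python3 go.py 0 -.112 .045 .155
python3 - <<'E'
from rig import robot
import cv2,numpy as np
b=robot.grab_frame("scene")[155:250,220:330,::-1]; w=robot.grab_frame("wrist")[:,:,::-1]
b=cv2.convertScaleAbs(cv2.resize(b,(400,346),interpolation=cv2.INTER_CUBIC),alpha=1.4); w=cv2.resize(w,(400,300))
o=np.zeros((346,800,3),np.uint8);o[:,:400]=b;o[:300,400:]=w
cv2.imwrite("pics/d.png",o)
E
```

```text
t: 6.75
tool_pos: [0.5886, -0.0661, 0.1996]
orientation: [-0.001, 0.686, 0.727, -0.001]
ft_force: [0.0, 0.8, -0.3]
gripper_width: 0.0769
gripper_force: 0.0
tool delta [-0.0011  0.0006 -0.0004] yaw deg to cradle x 0.26
now in cradle [-0.0009 -0.1108  0.0446] t 6.75 F [ 0.   0.8 -0.3] w 0.0769 gf 0.0
```

View pics/d.png

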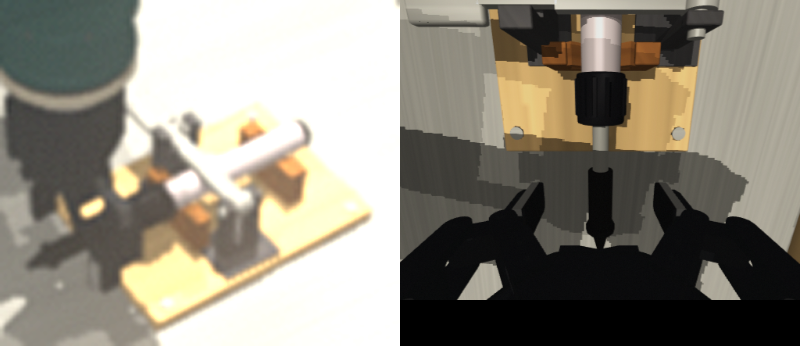

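The left view shows the keeper bar level. In the wrist view the sleeve (600,200) is centred between the fingers, so I'll grip it.

```bash
python3 -m creep '0 0 0 0; 0 0 0 0; 0 0 0 0; 0 0 0 0; 0 0 0 0' 1 50
python3 -m creep '0 0 0 0; 0 0 0 0'
python3 go.py 0 -.172 .045 .155
```

```text
t: 7.35
tool_pos: [0.5893, -0.0669, 0.201]
orientation: [0.0, 0.687, 0.727, 0.0]
ft_force: [1.0, 0.3, 0.7]
gripper_width: 0.0145
gripper_force: 48.7
t: 7.55
tool_pos: [0.5893, -0.0669, 0.2008]
orientation: [0.0, 0.687, 0.727, 0.0]
ft_force: [2.3, -0.2, 0.7]
gripper_width: 0.014
gripper_force: 48.7
tool delta [-0.0603 -0.0003  0.0008] yaw deg to cradle x 0.21
now in cradle [ 1.000e-04 -1.118e-01  4.580e-02] t 7.55 F [ 2.3 -0.2  0.7] w 0.014 gf 48.7
```

```bash
python3 -m creep '-.006 0 0 0; -.006 0 0 0; -.006 0 0 0; -.006 0 0 0; -.006 0 0 0'
python3 -m creep '-.006 0 0 0; -.006 0 0 0; -.006 0 0 0; -.006 0 0 0; -.004 0 0 0'
python3 -m creep '0 0 0 0; 0 0 0 0'
python3 go.py 0 -.172 .045 .155
python3 - <<'E'
from rig import robot
import cv2,numpy as np
w=robot.grab_frame("wrist")[:,:,::-1]; print({k:np.round(v,3).tolist() for k,v in robot.camera_model("wrist").items()})
cv2.imwrite("pics/e.png",cv2.resize(w[0:300,170:340],None,fx=2,fy=2,interpolation=cv2.INTER_CUBIC))
E
```

```text
t: 8.05
tool_pos: [0.5909, -0.0972, 0.2006]
orientation: [-0.0, 0.687, 0.727, 0.0]
ft_force: [1.4, 7.2, 0.4]
gripper_width: 0.0144
gripper_force: 48.8
t: 8.55
tool_pos: [0.5924, -0.1249, 0.2004]
orientation: [-0.001, 0.687, 0.727, 0.0]
ft_force: [0.1, 9.8, 1.8]
gripper_width: 0.0141
gripper_force: 48.8
t: 8.75
tool_pos: [0.5924, -0.1248, 0.2004]
orientation: [-0.001, 0.687, 0.727, 0.0]
ft_force: [0.6, 9.5, 1.0]
gripper_width: 0.0143
gripper_force: 48.8
tool delta [-0.0023 -0.0001  0.0004] yaw deg to cradle x 0.21
now in cradle [-1.000e-04 -1.694e-01  4.540e-02] t 8.75 F [0.6 9.5 1. ] w 0.0143 gf 48.8
{'fx': 266.617, 'fy': 266.617, 'cx': 254.212, 'cy': 193.432, 'R': [[0.998, 0.056, -0.001], [0.054, -0.961, 0.27], [0.014, -0.27, -0.963]], 't': [-0.584, -0.132, 0.14]}
```

View pics/e.png

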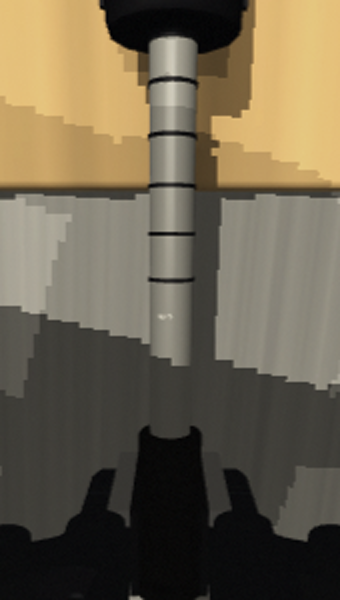

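```bash
cat > ring.py <<'E'
import sys,numpy as np
from rig import robot
from fit import world
p=[.5833,.0447,.0532]
m=robot.camera_model("wrist");R=np.array(m["R"]);t=np.array(m["t"]);o=-R.T@t
c,s=np.cos(p[2]),np.sin(p[2])
for v in map(float,sys.argv[1:]):
    d=R.T@np.array([(255.5-m["cx"])/m["fx"],((v-.5)/2-m["cy"])/m["fy"],1])
    X=o+d*(.050-o[2])/d[2]; x=X-[p[0],p[1],0]
    print(v,"cradle y mm",round(1e3*(-s*x[0]+c*x[1]),1))
for y in(-.060,-.062):
  for z in(.031,.050,.059):
    k=R@world(p,np.array([0,y,z]))+t; print(y,z,"v",round(2*(k[1]/k[2]*m["fy"]+m["cy"])+.5,1))
E
python3 ring.py 38 80 134 186 234 280 435
```

```text
38.0 cradle y mm -63.1
80.0 cradle y mm -70.5
134.0 cradle y mm -80.4
186.0 cradle y mm -90.4
234.0 cradle y mm -100.1
280.0 cradle y mm -109.8
435.0 cradle y mm -146.1
-0.06 0.031 v 52.4
-0.06 0.05 v 19.7
-0.06 0.059 v -0.2
-0.062 0.031 v 62.2
-0.062 0.05 v 31.4
-0.062 0.059 v 12.8
```

Rings are 10 mm apart. The band's front edge is at (172,38), 7.5 mm behind the nearest ring, and the band itself is only partly out. That puts the draw at about 56–58 mm, so I need roughly 3.5 mm more.

```bash
python3 -m creep '-.002 0 0 0; -.0015 0 0 0; 0 0 0 0; 0 0 0 0; 0 0 0 0'
python3 go.py 0 -.172 .045 .155
python3 - <<'E'
from rig import robot
import cv2,numpy as np
w=robot.grab_frame("wrist")[:,:,::-1]
cv2.imwrite("pics/f.png",cv2.convertScaleAbs(cv2.resize(w[0:100,205:305],None,fx=6,fy=6,interpolation=cv2.INTER_CUBIC),alpha=2.5))
E
```

```text
t: 9.3
tool_pos: [0.5926, -0.1281, 0.2004]
orientation: [-0.001, 0.687, 0.727, 0.0]
ft_force: [0.0, 9.5, 0.3]
gripper_width: 0.014
gripper_force: 48.8
tool delta [ 0.001  -0.0001  0.0004] yaw deg to cradle x 0.22
now in cradle [-0.     -0.1727  0.0454] t 9.3 F [0.  9.5 0.3] w 0.014 gf 48.8
```

View pics/f.png

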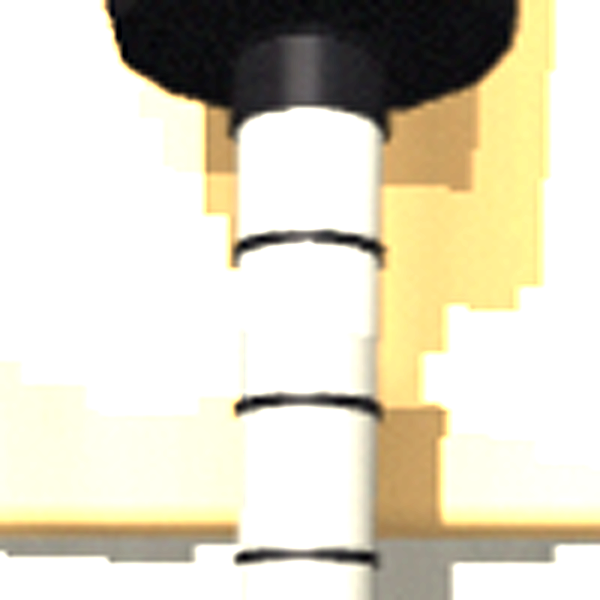

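The black band shows from row 37 to row 108 in front of the lock face, about 4.2 mm of its 5 mm. One more millimetre is needed.

```bash
python3 -m creep '-.001 0 0 0; 0 0 0 0; 0 0 0 0; 0 0 0 0; 0 0 0 0'
python3 go.py 0 -.172 .045 .155
python3 - <<'E'
from rig import robot
import cv2,numpy as np
w=robot.grab_frame("wrist")[:,:,::-1]
cv2.imwrite("pics/g.png",cv2.convertScaleAbs(cv2.resize(w[0:100,205:305],None,fx=6,fy=6,interpolation=cv2.INTER_CUBIC),alpha=2.5))
E
```

```text
t: 9.85
tool_pos: [0.5926, -0.129, 0.2004]
orientation: [-0.001, 0.687, 0.727, 0.0]
ft_force: [0.4, 10.0, 1.1]
gripper_width: 0.0143
gripper_force: 48.8
tool delta [ 0.002  -0.0001  0.0004] yaw deg to cradle x 0.22
now in cradle [-0.     -0.1737  0.0454] t 9.85 F [ 0.4 10.   1.1] w 0.0143 gf 48.8
```

View pics/g.png

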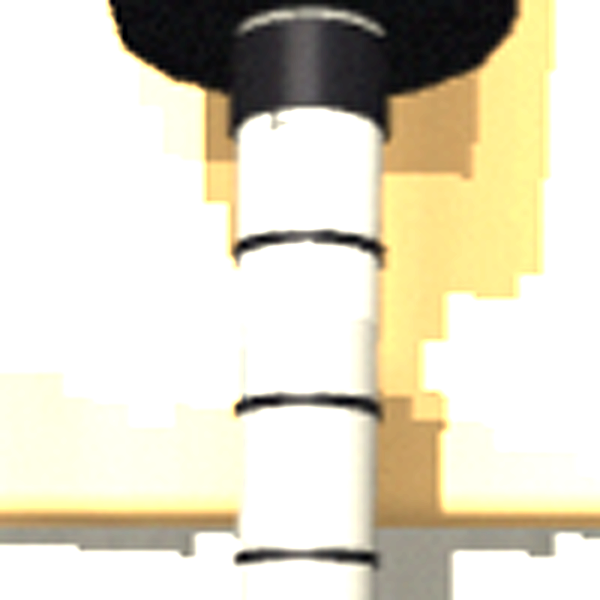

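A thin steel sliver has appeared behind the band at (310,12), so the band is just wholly out, at about 60 mm. The grip is steady at 49 N, so I'm handing in.

```bash
python3 -c "
from rig import robot
print(robot.close_job())"
```

```text
the job is handed in; nothing more can be done
None
```

The job is handed in, with no verdict returned: the keeper is pressed home to its stop, the rod is held at about 60 mm with the band just wholly out of the mouth, the barrel is still in its cradle, and the arm went nowhere near the jars, cup or stand.

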